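Wedge the rocking stirrer

ROBOT

A 7-joint arm with a two-finger parallel gripper is mounted at the origin on a cart in front of the work surface, level with it; the furniture and walls round the work are solid. World frame = base frame: x ahead of the robot, y to its left, z up, the work surface at z = 0. Lengths are in m, angles in rad, forces in N, time in s.
With the tool pointing down it reaches from about 0.375 to 0.925 m from the base axis. Payload 3.1 kg.
Tool frame: the origin (TCP) lies midway between the tips of the shut fingers; the grasp point (between the pads) lies 19 mm behind it (env.grasp_offset is the z of the grasp point in the tool frame, in m); z points along the fingers, y is the direction in which the jaws open and shut (so a half turn about z gives the same grasp; the last joint's range is limited). The gripper opens to 85 mm and grips with 20 to 120 N. Pads are 22 mm wide; open, the fingers measure 114 mm over their backs; the gripper's body (76 mm by 85 mm) begins 54 mm behind the grasp point. The pads swing forward as they close: fully open they stand 13 mm farther back than shut.
Start: joints at [1.098, 0.383, 0.044, 1.598, -0.018, 1.161, -0.05], TCP at [0.238, -0.605, 0.194] pointing down, gripper open.
Joint ranges: [-2.61, 2.61], [-0.41, 2.15], [-1.48, 1.57], [0, 2.5], [-1.57, 4.71], [0.05, 1.97], [-2.85, 2.85]. Speed limits (rad/s): [2.79, 2.79, 3.14, 3.14, 3.14, 3.14, 3.14].

INTERFACE

Orientations are given as a rotation vector (axis times angle).
In Python, from station import env gives the robot as it stands. The module is installed in compiled form; this text tells all that it offers.
- The arm moves only by the shell command python3 -m inch 'ROWS' [OPENING] [FORCE]. ROWS is a JSON object of lists of equal length, an entry for each row: "dp": the shift along the world's x, y, z in m, a list of three; "rot": the turn, a rotation vector about the world's x, y, z in degrees, a list of three. A call has 1 to 12 rows; each row is the pose to reach, as a shift and turn from the pose commanded when the call began; what a row does not reach only later rows make up. A row lasts 1/8 s, in which the tool goes at most 62.5 mm and 10.7 degrees, less where a joint would pass 70% of its speed; a pose out of reach is approached as far as the arm can. A call with a gripper value outside its range is refused whole. OPENING is the finger opening in m, from 0 to 0.0854, set as the call begins (- or left out, the last holds). The fingers move at their own pace and stop on an object; FORCE is the grip in N (left out, the last holds). Time passes only in rows, so rows that repeat a pose let the fingers close. It gives the time, the measured TCP pose, the force and the opening at its end, in the units of the state.
- env.get_obs(): the state, without advancing time (a new reading comes with each control period).
- env.grab_frame(name): name is "side" or "top"; returns the picture (420x560x3 uint8, red, green, blue); there is no depth.
- env.calibration(name): a dict with "fx", "fy", "cx", "cy" (pixels), "distortion" ([k1, k2, p1, p2, k3] as OpenCV has them; the pictures are not rectified), "R" (3x3) and "t" (3): a world point X has camera coordinates R X + t. Camera axes: x right, y down, z forward; pixel columns grow to the right and rows downward; lengths in m; the calibration is good to about 2 mm. A picture is of the moment at which its call begins. calibration takes no time and is no camera call.
- env.hand_in(): hands the job in, once; it reports no verdict.
The state is a dict: "time": time; "joint_pos": joint angles; "qvel": joint speeds; "tau": joint torques, N m; "eef_pos": TCP position; "orientation": TCP orientation; "contact_force": force on the tool from outside, world axes, zero at the start; "torque": the same for the moment, N m; "finger_gap": opening from 0.0 (shut) to 1.0 (fully open).
Only numpy, scipy, OpenCV 4.12 (cv2) and the standard library are available. Lean on these libraries where they do the work, as an engineer would, in place of code of your own. Each camera call takes 0.05 s, during which the arm holds its last target.

TASK

The magnetic stirrer rocks because its front left foot (as the robot sees it) has lost its rubber pad. Without picking anything up, push the orange wedge over the bench with the fingers, thin end first, in from the stirrer's left side until it is tight under that foot, then press firmly (about 8 N) straight down with the fingertips on the blue pad at that corner of the top to see that it no longer rocks, and let go. Leave the wedge in place, do not shove the stirrer along, and leave everything else where it stands.

Things in the scene. Friction and masses are not known exactly. Their poses are not given: they have to be found in the camera images.
- stirrer: white magnetic stirrer, loose, 2.1 to 3 kg. Housing 150 (x) x 180 (y) mm, underside 20, top 60 mm above the bench; plate on top to 65 mm; two knobs stand out 14 mm in front. Origin: centre of its footprint at bench level; front faces -x, left is +y. Feet at x +-55, y +-70 mm: three rubber discs; the front left one (-55, +70) is short: unshimmed, that corner dips 8 mm at 2 to 4 N
- short_foot (a point): lowest point of the front left foot, a brass ball-ended stub 20 mm across, which hangs 8 mm above the bench; it lies 20 mm inside the housing's left side and front
- press_pad: round blue pad fixed on the stirrer's top, 36 mm across and 3 mm thick, almost above the short foot. Origin: centre of its underside, on the top face (its upper face is 63 mm above the bench); moves with the stirrer
- wedge: loose orange wedge, 110 x 40 mm, 60 g; 2 mm thick at the toe (+x end), rising evenly to 22 mm at the heel. Origin: centre of its underside (centre of mass 16 mm towards the heel). Starts left of the stirrer, 3 to 7 cm nearer its front than the short foot, toe along the stirrer's -y within 12 degrees. Meets the foot 33 mm in from the toe, then jams at a few N and stays by friction
- wedge_heel (a point): centre of the wedge's flat upright heel face (40 wide, about 20 mm high), 10 mm above the bench; pushed here, along the wedge's +x
- dish: small round culture dish, 58 mm across and 14 mm high, lying loose on the stirrer's plate; stays there. Origin: centre of its underside
- bottle_blue: cream reagent bottle with blue cap, 52 mm across, 86 mm high, at the front left; bystander. Origin: centre of its underside
- bottle_brown: brown reagent bottle with black cap, 60 mm across, 92 mm high, at the front right; bystander. Origin: centre of its underside
- tape: roll of beige label tape lying flat, 73 mm across, 19 mm high, at the front; bystander. Origin: centre of its underside
- red_marker: white marker pen with red cap, 128 mm long along its y, 16 mm high, lying behind the wedge; bystander. Origin: centre of its underside
- wash: wash bottle with blue cap and bent spout, 68 mm across, 207 mm high, behind the stirrer; bystander. Origin: centre of its underside
Not all that is in view belongs to the job. Of the things like the wedge, leave any that is red; of the rest the larger one is meant.

How it is judged:
By the outcome, as a careful person would: the job done as asked, in the order asked, and still so for the second after the job is handed in, with the robot touching nothing.
It also fails if it takes over 64 s, if anything falls off the work surface, if the arm or the gripper's body presses on something with over 40 N, if the wrist force passes 120 N, or if a joint passes its speed limit or range.

## Working session

There is one attempt and no reset: what is moved stays moved. The work goes in short steps, Python scripts to look and compute and a shell command to move; the robot and the scene stay as the last step left them, time stands still between calls to the robot, and variables do not carry over. Pictures are saved under pics/ and viewed, and the job is handed in when it is done.

```bash
mkdir -p pics; python3 - <<'E'
from station import env
import cv2
for n in("side","top"):
    f=env.grab_frame(n); cv2.imwrite(f"pics/{n}0.png",f[:,:,::-1])
    c=env.calibration(n); print(n,{k:(v if not hasattr(v,'tolist') else v.tolist()) for k,v in c.items()})
o=env.get_obs(); print(o)
E
```

```text
side {'fx': 482.40105463283084, 'fy': 482.40105463283084, 'cx': 284.5869435885583, 'cy': 213.33173790388, 'distortion': [-0.08507267893436249, 0.0, 0.0, 0.0, 0.0], 'R': [[0.9931198892820808, -0.11666584131087795, 0.01009787024940465], [-0.0699458645323692, -0.6601465634012615, -0.7478730446167478], [0.09391731228675693, 0.7420212910023063, -0.6637649750868923]], 't': [-0.585138416080435, 0.11544402786625287, 1.5225911239657373]}
top {'fx': 463.0172375656104, 'fy': 463.0172375656104, 'cx': 284.9650858263257, 'cy': 208.81547086511213, 'distortion': [-0.04207629422787054, 0.0, 0.0, 0.0, 0.0], 'R': [[0.10400645707940316, -0.9945725739860837, 0.0028375976610834778], [-0.9719507274623196, -0.10224507224392683, -0.21179643195130085], [0.2109370528647304, 0.01927019139837825, -0.9773096845177642]], 't': [-0.035519693944592735, 0.5964237024618612, 1.2243762966355654]}
{'time': 0.1, 'joint_pos': array([ 1.09820638,  0.38378192,  0.04385328,  1.59941043, -0.01789939,
        1.16120871, -0.04988316]), 'qvel': array([ 2.65211146e-04, -1.40521416e-03,  9.09070995e-04, -4.04679726e-03,
       -7.21824704e-06,  6.87265678e-04,  8.73066260e-04]), 'tau': array([ 2.74737329e-03, -4.34729540e+01,  1.02926686e+00, -2.50455076e+01,
        1.08653677e-02,  5.43011469e-03,  2.03439578e-05]), 'eef_pos': array([ 0.23758857, -0.60400669,  0.19259764]), 'orientation': array([-3.08426479e+00, -5.84968070e-01,  9.12809352e-04]), 'contact_force': array([ 0.41713157, -1.14553137, -0.41206791]), 'torque': array([0.03123038, 0.03033886, 0.00048966]), 'finger_gap': 0.9997228945542767}
```

View pics/top0.png

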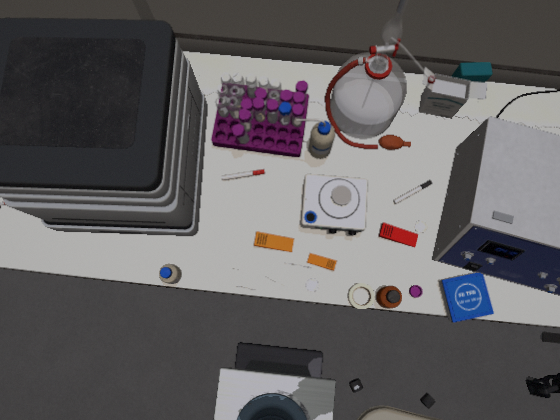

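View pics/side0.png

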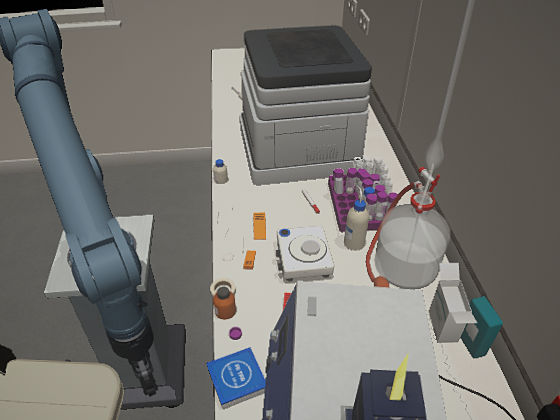

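The top view shows the larger orange wedge at about (274,242), a smaller orange one at (322,262), the red one at (398,235), the stirrer at (335,203) and its blue pad at (310,217). I'll zoom in next.

```bash
cat > h.py <<'E'
from station import env
import numpy as np, cv2
def cal(n):
    c=env.calibration(n); K=np.array([[c['fx'],0,c['cx']],[0,c['fy'],c['cy']],[0,0,1]]); return K,np.array(c['distortion']),np.array(c['R']),np.array(c['t'])
def px2w(n,uv,z):
    K,d,R,t=cal(n); p=cv2.undistortPoints(np.array(uv,float).reshape(-1,1,2),K,d).reshape(-1,2)
    r=np.c_[p,np.ones(len(p))]@R; C=-R.T@t
    z=np.broadcast_to(z,len(p)); s=(z-C[2])/r[:,2]; return C+r*s[:,None]
def w2px(n,X):
    K,d,R,t=cal(n); return cv2.projectPoints(np.array(X,float).reshape(-1,1,3),cv2.Rodrigues(R)[0],t,K,d)[0].reshape(-1,2)
def crop(f,x0,y0,x1,y1,s,name):
    cv2.imwrite(name,cv2.resize(f[y0:y1,x0:x1,::-1],None,fx=s,fy=s,interpolation=cv2.INTER_CUBIC))
E
python3 - <<'E'
import cv2
from h import *
f=cv2.imread('pics/top0.png')[:,:,::-1]; crop(f,240,160,380,265,5.5,'pics/tz.png')
f=cv2.imread('pics/side0.png')[:,:,::-1]; crop(f,230,200,350,290,6,'pics/sz.png')
E
```

```text
(no output)
```

View pics/tz.png

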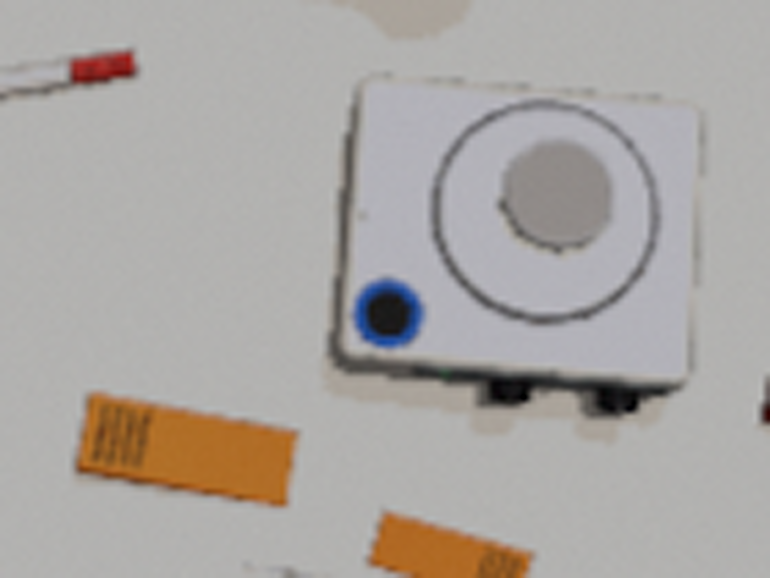

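View pics/sz.png

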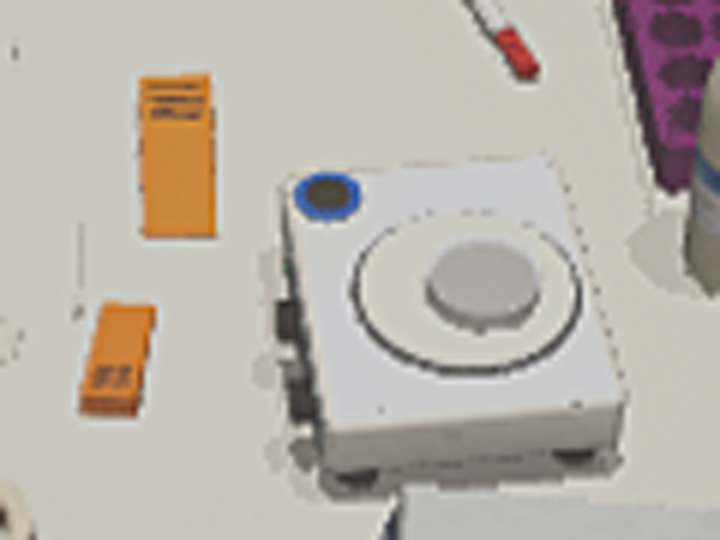

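```bash
cat > fit.py <<'E'
from h import *
from scipy.optimize import least_squares
def cv(p,x0,y0,s): return (np.array(p,float)+.5)/s-.5+[x0,y0]
def fit(model,obs,x0):
    def T(q): c,s=np.cos(q[2]),np.sin(q[2]); return np.array(model)@np.array([[c,s,0],[-s,c,0],[0,0,1]])+[q[0],q[1],0]
    r=lambda q:np.concatenate([(w2px(n,T(q))-o).ravel() for n,o in obs if o is not None])
    s=least_squares(r,x0); return s.x,np.abs(s.fun).max(),r(s.x).reshape(-1,2)
W=[[-.055,.02,.022],[-.055,-.02,.022],[.055,.02,.002],[.055,-.02,.002]]
S=[[.075,.09,.06],[.075,-.09,.06],[-.075,-.09,.06],[-.075,.09,.06]]
E
python3 - <<'E'
from fit import *
np.set_printoptions(precision=4,suppress=True)
t=lambda p:cv(p,240,160,5.5); s=lambda p:cv(p,230,200,6)
wt=t([[90,393],[78,472],[298,432],[287,505]]); ws=s([[209,73],[139,76],[217,236],[143,237]])
st=t([[361,75],[703,103],[688,385],[338,357]]); ss=s([[548,153],[624,402],[325,437],[283,180]])
for nm,m,a,b in(('wedge',W,wt,ws),('stirrer',S,st,ss)):
    for o in([('top',a)],[('side',b)],[('top',a),('side',b)]):
        g=px2w(o[0][0],o[0][1],np.array(m)[:,2])[:,:2].mean(0)
        q,e,r=fit(m,o,[*g,-1.6 if nm=='wedge' else 0]); print(nm,[x[0] for x in o],q[:2],np.degrees(q[2]),e); 
pad=np.array([px2w('top',t([[389,313]]),.063)[0],px2w('side',s([[328,196]]),.063)[0]]);print(pad)
c,sn=np.cos(q[2]),np.sin(q[2]);print('foot',q[0]-.055*c-.07*sn,q[1]-.055*sn+.07*c)
for n in('top','side'): print(px2w(n,{'top':[[169,280],[244,173]],'side':[[221,182],[316,210]]}[n],[0.01,.008]))
E
```

```text
wedge ['top'] [0.5099 0.0493] -92.39822685264208 0.29411033946598764
wedge ['side'] [0.5096 0.0477] -93.02608766858796 0.16684800149928947
wedge ['top', 'side'] [0.5097 0.0489] -92.66046190357326 0.4205120212219242
stirrer ['top'] [ 0.6344 -0.1092] 1.1201491685253087 0.6548501714591453
stirrer ['side'] [ 0.633 -0.116] 1.6165879764059712 1.587202387895502
stirrer ['top', 'side'] [ 0.634  -0.1113] 1.3185023475711994 1.5669971226073471
[[ 0.5827 -0.0453  0.063 ]
 [ 0.5819 -0.0473  0.063 ]]
foot 0.5773686262053704 -0.04255444753688992
[[0.3704 0.3314 0.01  ]
 [0.704  0.1597 0.008 ]]
[[0.3883 0.2972 0.01  ]
 [0.7109 0.1079 0.008 ]]
```

```bash
python3 -m inch '{"dp":[[0.018,0.056,0],[0.036,0.112,0],[0.054,0.168,0],[0.072,0.224,0],[0.09,0.28,0],[0.108,0.335,0],[0.127,0.39,0],[0.145,0.446,0],[0.163,0.502,-0.01],[0.181,0.558,-0.02],[0.199,0.614,-0.03],[0.215,0.669,-0.04]],"rot":[[0,0,-2],[0,0,-4],[0,0,-6],[0,0,-8],[0,0,-10],[0,0,-12],[0,0,-14],[0,0,-16],[0,0,-18],[0,0,-20],[0,0,-20],[0,0,-20]]}' 0.05
```

```text
time: 1.6
eef_pos: [0.4531, 0.0657, 0.1535]
orientation: [3.141, 0.04, 0.001]
contact_force: [0.7, 0.2, -1.1]
finger_gap: 0.583
```

```bash
python3 -m inch '{"dp":[[0,0,0],[0,0,0]],"rot":[[0,0,0],[0,0,0]]}'
```

```text
time: 1.85
eef_pos: [0.4524, 0.0636, 0.1534]
orientation: [3.141, 0.041, -0.002]
contact_force: [0.8, -0.8, -0.4]
finger_gap: 0.589
```

```bash
python3 -m inch '{"dp":[[0,0,-0.04],[0,0,-0.08],[0,0,-0.12],[0,0,-0.138],[0,0,-0.145],[0,0,-0.147],[0,0,-0.149],[0,0,-0.149]],"rot":[[0,0,0],[0,0,0],[0,0,0],[0,0,0],[0,0,0],[0,0,0],[0,0,0],[0,0,0]]}'
python3 - <<'E'
from h import *
f=env.grab_frame('top'); crop(f,230,170,350,280,5.5,'pics/t1.png')
f=env.grab_frame('side'); crop(f,200,170,330,290,5,'pics/s1.png')
E
```

```text
time: 2.85
eef_pos: [0.4538, 0.0642, 0.0057]
orientation: [3.141, 0.041, 0.003]
contact_force: [0.7, -0.5, 0.5]
finger_gap: 0.586
```

View pics/t1.png

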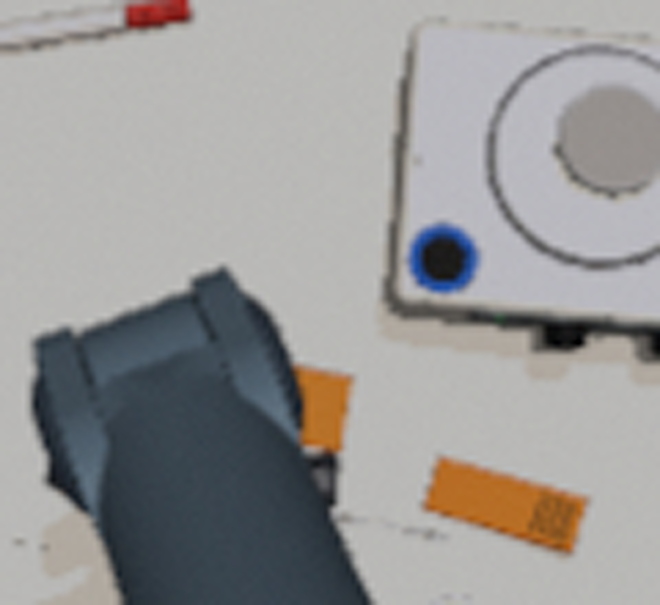

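View pics/s1.png

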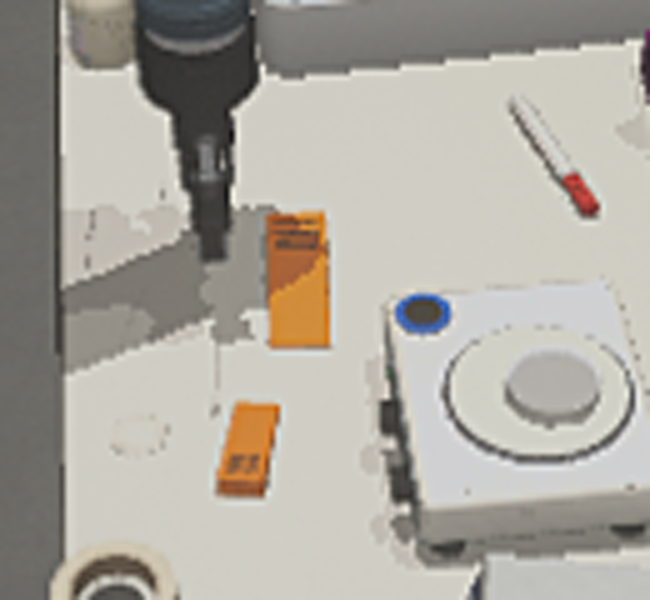

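The side view shows the fingers in front of the wedge's long side, with tips at about (213,258) in the crop, just clear of the bench. I'll lower them a little more and watch the force.

```bash
python3 -m inch '{"dp":[[0,0,-0.002],[0,0,-0.004],[0,0,-0.005],[0,0,-0.005]],"rot":[[0,0,0],[0,0,0],[0,0,0],[0,0,0]]}'
python3 - <<'E'
from h import *
print(px2w('side',[[200+213/5,170+258/5]],[.004]), w2px('side',[[.454,.064-.025,z] for z in(0,.01)]), w2px('side',[[.454,.064-.04,z] for z in(0,.01)]))
E
```

```text
time: 3.45
eef_pos: [0.4528, 0.0641, -0.0003]
orientation: [-3.141, -0.04, 0.001]
contact_force: [-0.0, -0.5, -0.1]
finger_gap: 0.582
[[0.45628062 0.07985713 0.004     ]] [[242.61376567 230.85218289]
 [242.46800611 228.65494321]] [[242.85305267 233.9898356 ]
 [242.70706815 231.79053824]]
```

```bash
python3 - <<'E'
from h import *
f=env.grab_frame('side'); crop(f,220,185,280,245,10,'pics/s2.png')
print(px2w('top',[[288,257]]*2,[0,.04]))
print((w2px('side',[[.453,.064,0],[.453,.064-.025,0],[.453,.064-.04,0]])-[220,185])*10)
E
```

```text
[[0.4713131  0.00484462 0.        ]
 [0.46689318 0.00476044 0.04      ]]
[[219.23988076 407.39827732]
 [223.11388245 458.74197249]
 [225.48572131 490.12159673]]
```

View pics/s2.png

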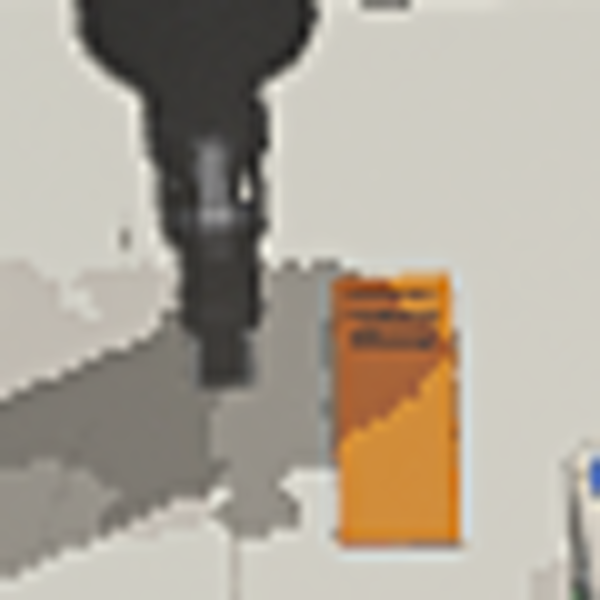

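```bash
python3 - <<'E'
from h import *
f=cv2.imread('pics/side0.png'); a=cv2.resize(f[300:420,90:210],None,fx=4.5,fy=4.5,interpolation=cv2.INTER_CUBIC)
print(w2px('side',[[.2376,-.604,.1926],[.2376,-.604,.26]])-[90,300])
g=env.grab_frame('side')[:,:,::-1].copy(); b=cv2.resize(g[185:245,220:280],None,fx=9,fy=9,interpolation=cv2.INTER_CUBIC).astype(float)
b=np.clip((b-90)*2.2+60,0,255)
b=b.astype('u1'); a=cv2.resize(a,(260,540))[:540]; cv2.imwrite('pics/cmp.png',np.hstack([a,b]))
E
```

```text
[[59.30604037 86.12839167]
 [52.88641012 68.90297094]]
```

View pics/cmp.png

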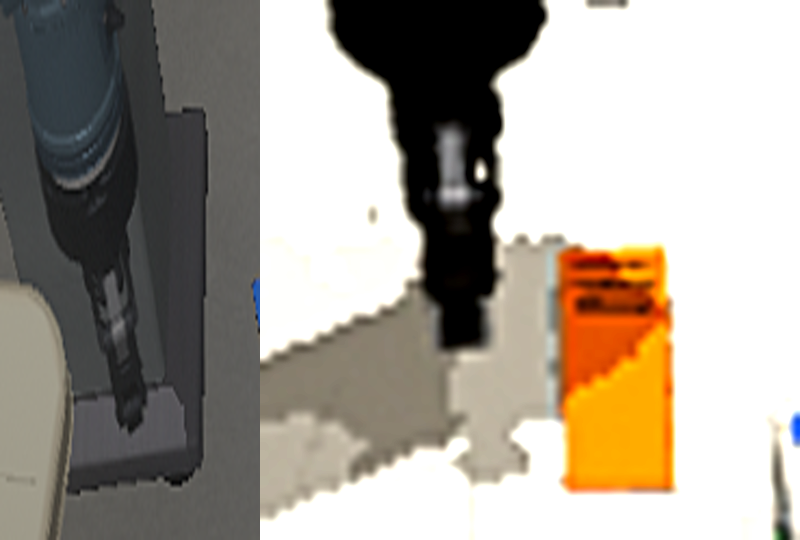

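```bash
python3 - <<'E'
from h import *
a=np.radians(-68.6);u=np.array([np.cos(a),np.sin(a),0]);v=np.array([-u[1],u[0],0])
P=np.array([.2376,-.604,.1926])
for d in(.0425,.057,-.0425):
    for z in(0,.013): print('start',d,z,w2px('side',[P+d*u+[0,0,z]+.011*s*v for s in(-1,1)]).round(1).tolist())
f=cv2.imread('pics/side0.png'); b=np.clip(cv2.resize(f[350:410,110:190],None,fx=9,fy=9,interpolation=cv2.INTER_CUBIC)*2.2,0,255); cv2.imwrite('pics/st.png',b.astype('u1'))
f=env.grab_frame('top')[:,:,::-1]; b=np.clip(cv2.resize(f[205:275,240:320],None,fx=8,fy=8,interpolation=cv2.INTER_CUBIC)*1.8,0,255); cv2.imwrite('pics/t2.png',b.astype('u1'))
E
```

```text
start 0.0425 0 [[150.3, 405.8], [160.9, 401.2]]
start 0.0425 0.013 [[149.1, 402.7], [159.8, 398.1]]
start 0.057 0 [[152.5, 412.0], [163.2, 407.3]]
start 0.057 0.013 [[151.3, 408.9], [162.1, 404.2]]
start -0.0425 0 [[138.3, 371.7], [148.4, 367.5]]
start -0.0425 0.013 [[137.0, 368.5], [147.3, 364.3]]
```

View pics/st.png

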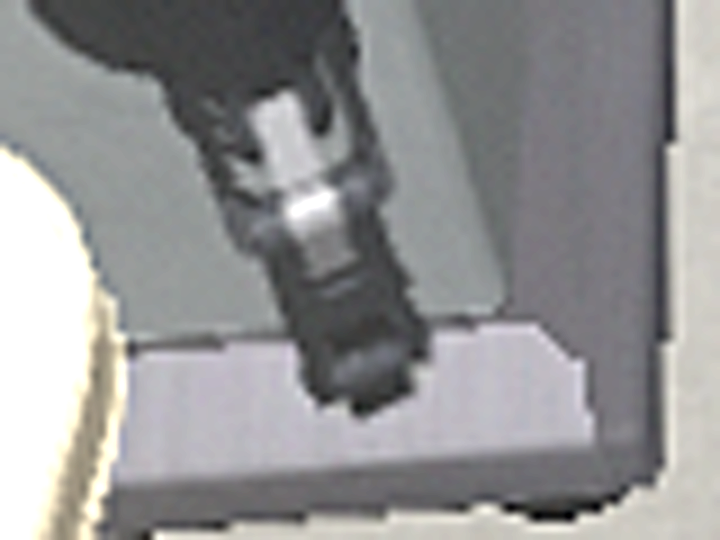

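View pics/t2.png

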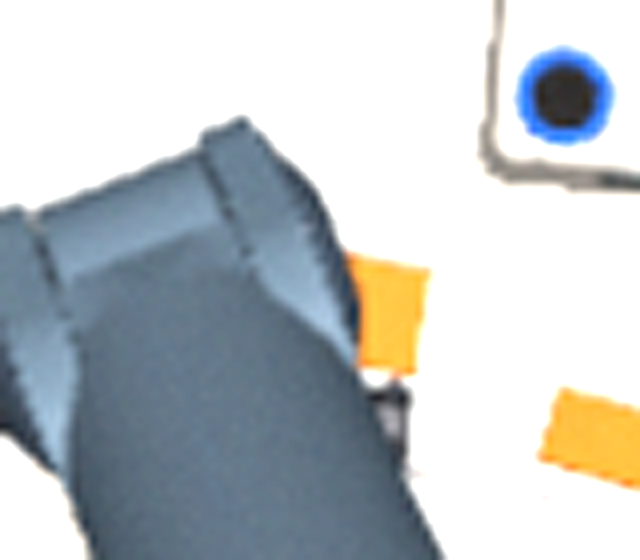

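```bash
python3 -m inch '{"dp":[[0,0,0.01],[0,0,0.02],[0,0,0.02],[0,0,0.02],[0,0,0.02],[0,0,0.02]],"rot":[[0,0,0],[0,0,0],[0,0,0],[0,0,0],[0,0,0],[0,0,0]]}' 0
python3 - <<'E'
from h import *
P=env.get_obs()['eef_pos'];print(P)
g=env.grab_frame('side')[:,:,::-1].copy(); b=cv2.resize(g[185:245,220:280],None,fx=10,fy=10,interpolation=cv2.INTER_CUBIC)
print((w2px('side',[P,P+[0,-.0145,0],[P[0],P[1],0]])-[219.5,184.5])*10)
cv2.imwrite('pics/s3.png',b)
E
```

```text
time: 4.35
eef_pos: [0.4527, 0.0641, 0.0196]
orientation: [-3.141, -0.04, 0.001]
contact_force: [0.2, 0.5, 0.5]
finger_gap: -0.001
[0.45266215 0.0640894  0.01960533]
[[220.32378156 369.115269  ]
 [222.5466018  398.70233962]
 [223.21625404 412.28946313]]
```

View pics/s3.png

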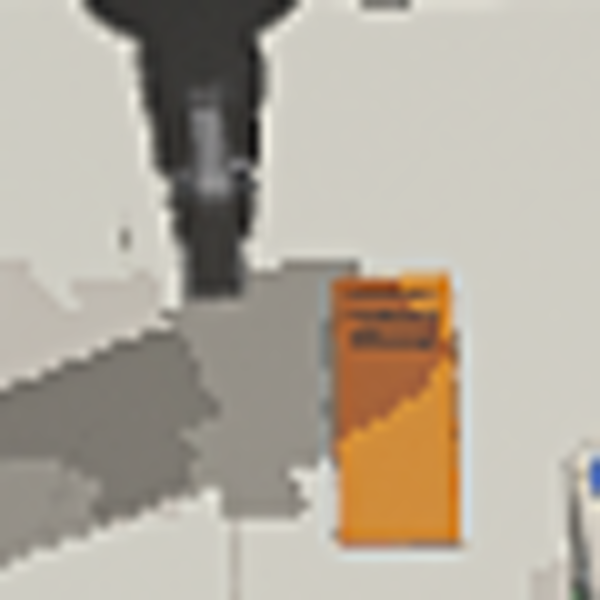

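```bash
python3 -m inch '{"dp":[[0,0,-0.008],[0,0,-0.014],[0,0,-0.018],[0,0,-0.02],[0,0,-0.022],[0,0,-0.023],[0,0,-0.023]],"rot":[[0,0,0],[0,0,0],[0,0,0],[0,0,0],[0,0,0],[0,0,0],[0,0,0]]}'
```

```text
time: 5.28
eef_pos: [0.453, 0.0641, -0.0031]
orientation: [-3.141, -0.04, -0.0]
contact_force: [0.8, -0.0, -0.4]
finger_gap: 0.003
```

```bash
python3 -m inch '{"dp":[[0,0,-0.003],[0,0,-0.006],[0,0,-0.008],[0,0,-0.008]],"rot":[[0,0,0],[0,0,0],[0,0,0],[0,0,0]]}'
```

```text
time: 5.78
eef_pos: [0.4527, 0.0641, -0.0114]
orientation: [3.141, 0.041, -0.001]
contact_force: [-0.9, 0.2, -0.1]
finger_gap: 0.001
```

```bash
python3 -m inch '{"dp":[[0,0,-0.003],[0,0,-0.006],[0,0,-0.008],[0,0,-0.008]],"rot":[[0,0,0],[0,0,0],[0,0,0],[0,0,0]]}'
python3 - <<'E'
from h import *
P=env.get_obs();print(P['eef_pos'],P['joint_pos']);P=P['eef_pos']
g=env.grab_frame('side')[:,:,::-1].copy(); b=cv2.resize(g[185:245,220:280],None,fx=10,fy=10,interpolation=cv2.INTER_CUBIC)
print((w2px('side',[P,P+[0,-.0145,0],[P[0],P[1],0]])-[219.5,184.5])*10)
cv2.imwrite('pics/s4.png',b)
E
```

```text
time: 6.28
eef_pos: [0.4527, 0.0641, -0.0194]
orientation: [3.141, 0.041, -0.001]
contact_force: [0.4, 0.7, -0.6]
finger_gap: 0.001
[ 0.45273545  0.06410826 -0.01935385] [ 0.23027844  0.40660212 -0.51006533  2.16849262  0.3289577   0.64029765
 -2.05661342]
[[226.24612599 454.17355739]
 [228.4803814  483.84665923]
 [223.43248381 412.23539086]]
```

View pics/s4.png

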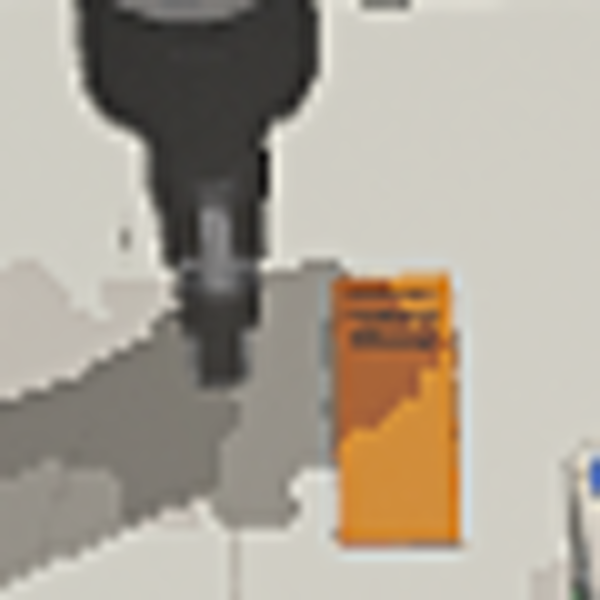

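The measured TCP height doesn't match the picture: the tip is still about 15 mm above the bench while z reads −19 mm. I'll feel for the bench to calibrate it.

```bash
python3 -m inch '{"dp":[[0,0,-0.003],[0,0,-0.005],[0,0,-0.006],[0,0,-0.006]],"rot":[[0,0,0],[0,0,0],[0,0,0],[0,0,0]]}'
```

```text
time: 6.82
eef_pos: [0.4528, 0.0641, -0.0253]
orientation: [-3.141, -0.04, 0.0]
contact_force: [-0.3, -0.4, 1.1]
finger_gap: -0.002
```

```bash
python3 -m inch '{"dp":[[0,0,-0.002],[0,0,-0.003],[0,0,-0.004],[0,0,-0.004]],"rot":[[0,0,0],[0,0,0],[0,0,0],[0,0,0]]}'
```

```text
time: 7.32
eef_pos: [0.4529, 0.0641, -0.0292]
orientation: [-3.141, -0.04, 0.0]
contact_force: [0.2, 0.2, -0.0]
finger_gap: 0.001
```

```bash
python3 -m inch '{"dp":[[0,0,-0.001],[0,0,-0.002],[0,0,-0.003],[0,0,-0.003]],"rot":[[0,0,0],[0,0,0],[0,0,0],[0,0,0]]}'
```

```text
time: 7.82
eef_pos: [0.4528, 0.0641, -0.0322]
orientation: [-3.141, -0.04, 0.0]
contact_force: [-0.8, -0.4, 0.6]
finger_gap: -0.003
```

```bash
python3 -m inch '{"dp":[[0,0,-0.001],[0,0,-0.002],[0,0,-0.003],[0,0,-0.003]],"rot":[[0,0,0],[0,0,0],[0,0,0],[0,0,0]]}'
python3 - <<'E'
from h import *
P=env.get_obs()['eef_pos'];print(P)
g=env.grab_frame('side')[:,:,::-1].copy(); b=cv2.resize(g[185:245,220:280],None,fx=10,fy=10,interpolation=cv2.INTER_CUBIC)
print((w2px('side',[P,P+[0,-.0145,0],[P[0],P[1],0]])-[219.5,184.5])*10)
cv2.imwrite('pics/s5.png',b)
E
```

```text
time: 8.32
eef_pos: [0.4529, 0.0641, -0.0352]
orientation: [3.141, 0.04, -0.0]
contact_force: [0.4, -0.0, 0.1]
finger_gap: 0.002
[ 0.45287916  0.06409042 -0.03522285]
[[228.95017324 488.0701903 ]
 [231.19079598 517.77146752]
 [223.86482654 412.24070371]]
```

View pics/s5.png

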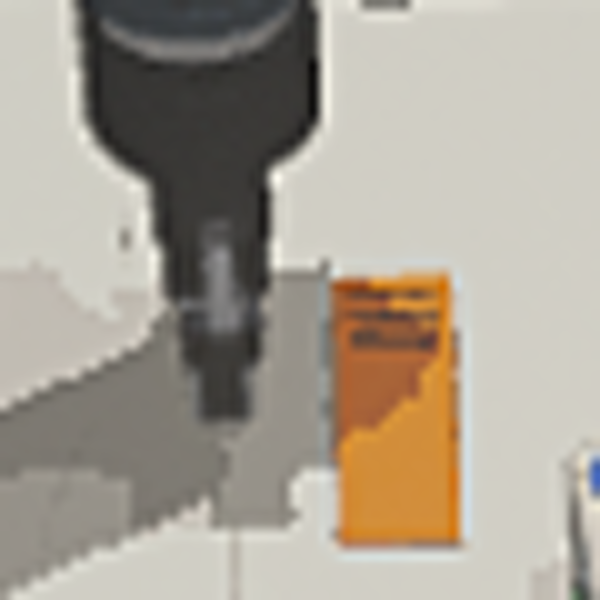

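```bash
python3 -m inch '{"dp":[[0,0,-0.001],[0,0,-0.002],[0,0,-0.003],[0,0,-0.003]],"rot":[[0,0,0],[0,0,0],[0,0,0],[0,0,0]]}'
```

```text
time: 8.88
eef_pos: [0.453, 0.0641, -0.0373]
orientation: [3.14, 0.041, -0.001]
contact_force: [-3.2, 0.0, 9.1]
finger_gap: -0.001
```

```bash
python3 -m inch '{"dp":[[0,0,-0.001],[0,0,-0.002],[0,0,-0.003],[0,0,-0.003]],"rot":[[0,0,0],[0,0,0],[0,0,0],[0,0,0]]}'
```

```text
time: 9.38
eef_pos: [0.453, 0.064, -0.0375]
orientation: [3.137, 0.041, -0.002]
contact_force: [-10.9, -1.3, 36.7]
finger_gap: 0.0
```

```bash
python3 -m inch '{"dp":[[0,0,0.004],[0,0,0.008],[0,0,0.008]],"rot":[[0,0,0],[0,0,0],[0,0,0]]}'
python3 - <<'E'
from h import *
P=env.get_obs()['eef_pos'];print(P)
g=env.grab_frame('side')[:,:,::-1].copy(); b=cv2.resize(g[195:245,220:270],None,fx=12,fy=12,interpolation=cv2.INTER_CUBIC)
cv2.imwrite('pics/s6.png',b)
g=env.grab_frame('top')[:,:,::-1].copy(); b=cv2.resize(g[190:280,230:330],None,fx=7,fy=7,interpolation=cv2.INTER_CUBIC)
cv2.imwrite('pics/t6.png',b)
print((w2px('side',[P+[0,0,.037]])-[219.5,194.5])*12)
E
```

```text
time: 9.75
eef_pos: [0.4531, 0.0641, -0.0332]
orientation: [-3.141, -0.04, -0.0]
contact_force: [0.4, -0.6, -0.5]
finger_gap: -0.002
[ 0.45306464  0.06406686 -0.03317529]
[[268.63650243 364.65729161]]
```

View pics/s6.png

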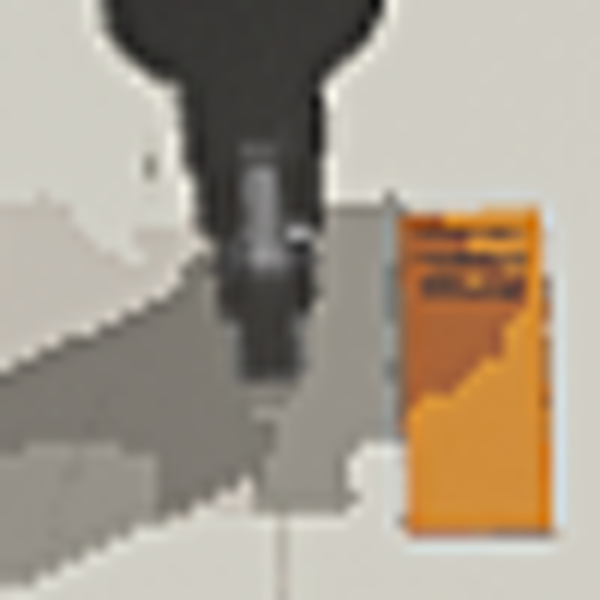

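View pics/t6.png

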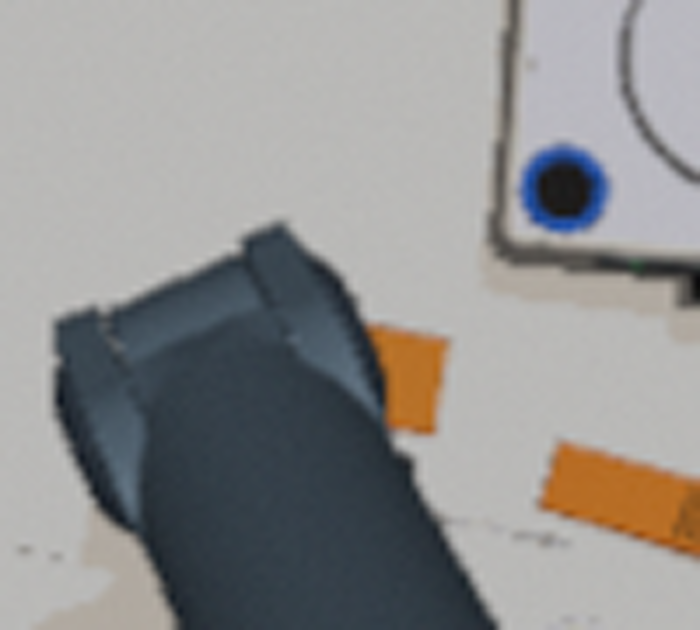

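```bash
python3 -m inch '{"dp":[[0,0,0],[0,0,-0.002],[0,0,-0.004],[0.01,0,-0.004],[0.018,0,-0.004],[0.025,0,-0.004],[0.033,0,-0.004],[0.041,0,-0.004],[0.049,0,-0.004],[0.057,0,-0.004],[0.064,0,-0.004],[0.068,0,-0.004]],"rot":[[0,0,0],[0,0,0],[0,0,0],[0,0,0],[0,0,0],[0,0,0],[0,0,0],[0,0,0],[0,0,0],[0,0,0],[0,0,0],[0,0,0]]}' 0.05
python3 - <<'E'
from h import *
P=env.get_obs()['eef_pos'];print(P)
g=env.grab_frame('side'); crop(g,220,180,320,255,8,'pics/s7.png')
E
```

```text
time: 11.35
eef_pos: [0.5216, 0.0641, -0.0371]
orientation: [-3.141, -0.04, -0.0]
contact_force: [-1.3, 0.4, 0.3]
finger_gap: 0.587
[ 0.52158638  0.06414247 -0.03709484]
```

View pics/s7.png

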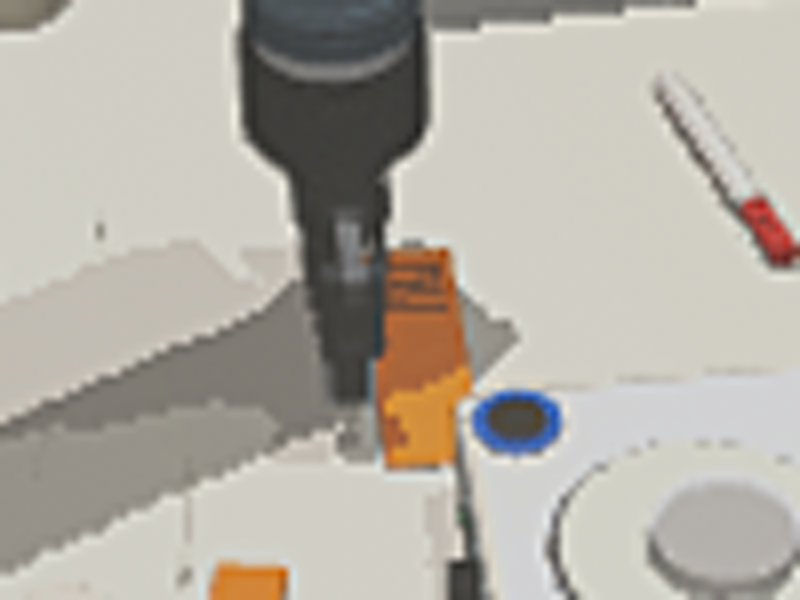

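```bash
python3 - <<'E'
from fit import *
s=lambda p:cv(p,220,180,8)
print(px2w('side',s([[453,247],[384,252],[387,467]]),[.022,.022,.002]))
E
```

```text
[[ 0.57247091  0.10419347  0.022     ]
 [ 0.54304447  0.10407503  0.022     ]
 [ 0.5340717  -0.00513895  0.002     ]]
```

```bash
python3 -m inch '{"dp":[[0.006,0,0],[0.013,0,0],[0.019,0,0],[0.022,0,0],[0.022,0,0],[0.01,0,0],[-0.01,0,0],[-0.03,0,0],[-0.04,0,0],[-0.04,0,0]],"rot":[[0,0,0],[0,0,0],[0,0,0],[0,0,0],[0,0,0],[0,0,0],[0,0,0],[0,0,0],[0,0,0],[0,0,0]]}'
python3 - <<'E'
from h import *
P=env.get_obs()['eef_pos'];print(P)
g=env.grab_frame('side'); crop(g,220,180,320,255,8,'pics/s8.png')
g=env.grab_frame('top'); crop(g,230,170,350,260,6.5,'pics/t8.png')
E
```

```text
time: 12.65
eef_pos: [0.4798, 0.064, -0.0372]
orientation: [3.141, 0.042, -0.001]
contact_force: [0.3, -0.5, -0.5]
finger_gap: 0.583
[ 0.47982629  0.06397873 -0.03719365]
```

View pics/s8.png

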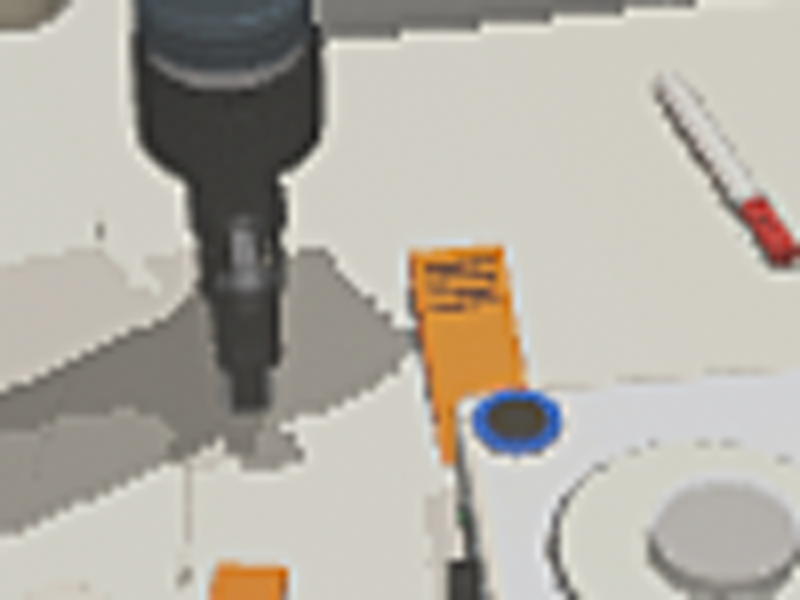

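View pics/t8.png

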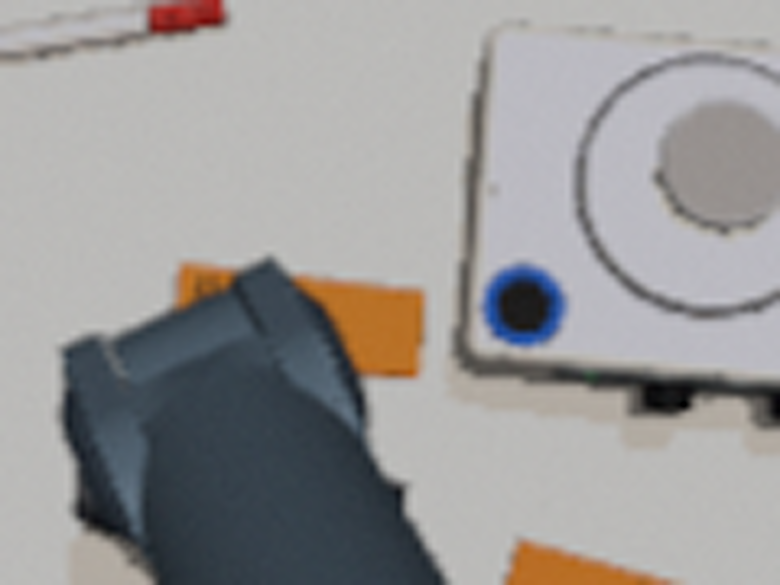

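```bash
python3 - <<'E'
from fit import *
s=lambda p:cv(p,220,180,8); t=lambda p:cv(p,230,170,6.5)
def T(q,m): c,s_=np.cos(q[2]),np.sin(q[2]); return np.array(m)@np.array([[c,s_,0],[-s_,c,0],[0,0,1]])+[q[0],q[1],0]
S_=s([[504,246],[410,249]]); T_=t([[180,263],[423,290],[417,376]])
r=lambda q:np.r_[(w2px('side',T(q,[W[0],W[1]]))-S_).ravel(),(w2px('top',T(q,[W[0],W[2],W[3]]))-T_).ravel()]
q=least_squares(r,[.575,.05,-1.56]); print(q.x[:2],np.degrees(q.x[2]),np.abs(q.fun).max())
d=np.array([np.cos(q.x[2]),np.sin(q.x[2])]); print('heel',q.x[:2]-.055*d,'toe',q.x[:2]+.055*d)
for F in([.578,-.0403],[.5774,-.0426]): 
    e=np.array(F)-q.x[:2]; print('foot local',e@d,e@[-d[1],d[0]])
E
```

```text
[0.57593167 0.05153172] -88.30331147555327 0.8789814144119816
heel [0.57430321 0.10650761] toe [ 0.57756014 -0.00344416]
foot local 0.09185270279633459 -0.0006515752391468078
foot local 0.09413392933034381 -0.0013194116716152451
```

```bash
python3 - <<'E'
from h import *
print(px2w('top',[[203,100],[197,235],[45,230]],[0,0,0]).round(3).tolist(),px2w('top',[[205,60],[190,145]],[.1,.3]).round(3).tolist())
E
python3 -m inch '{"dp":[[0,0,0.05],[0,0,0.1],[0.01,0.01,0.1],[0.02,0.02,0.1],[0.03,0.03,0.1],[0.04,0.04,0.1],[0.05,0.05,0.1],[0.06,0.06,0.1],[0.075,0.07,0.1],[0.094,0.079,0.1],[0.094,0.079,0.1],[0.094,0.079,0.1]],"rot":[[0,0,0],[0,0,-10],[0,0,-20],[0,0,-30],[0,0,-40],[0,0,-50],[0,0,-60],[0,0,-70],[0,0,-80],[0,0,-89.8],[0,0,-89.8],[0,0,-89.8]]}' 0.012
```

```text
[[0.926, 0.316, 0.0], [0.507, 0.273, 0.0], [0.474, 0.719, 0.0]] [[1.007, 0.305, 0.1], [0.674, 0.259, 0.3]]
time: 14.25
eef_pos: [0.5772, 0.1459, 0.0641]
orientation: [-2.255, 2.184, -0.008]
contact_force: [0.2, -0.2, -1.6]
finger_gap: 0.142
```

```bash
python3 -m inch '{"dp":[[0,0,-0.03],[0,0,-0.06],[0,0,-0.08],[0,0,-0.09],[0,0,-0.094],[0,0,-0.094],[0,0,-0.094]],"rot":[[0,0,0],[0,0,0],[0,0,0],[0,0,0],[0,0,0],[0,0,0],[0,0,0]]}'
python3 - <<'E'
from h import *
P=env.get_obs();print(P['eef_pos'],P['joint_pos'])
g=env.grab_frame('top'); crop(g,200,170,350,260,5,'pics/t9.png')
g=env.grab_frame('side'); crop(g,220,180,320,255,8,'pics/s9.png')
E
```

```text
time: 15.12
eef_pos: [0.5758, 0.1432, -0.0302]
orientation: [-2.252, 2.188, -0.001]
contact_force: [0.3, 0.1, -0.4]
finger_gap: 0.143
[ 0.57582675  0.14317697 -0.03022409] [-1.02323787  0.80593913  0.93011061  1.90471497 -0.8468469   0.88231002
 -2.7654194 ]
```

View pics/t9.png

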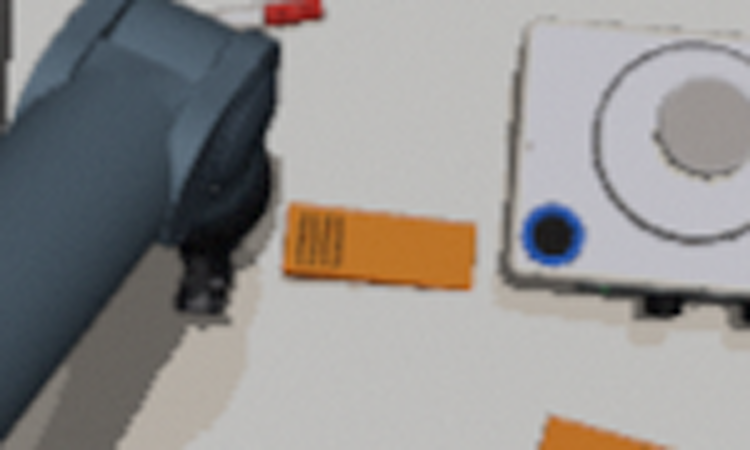

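View pics/s9.png

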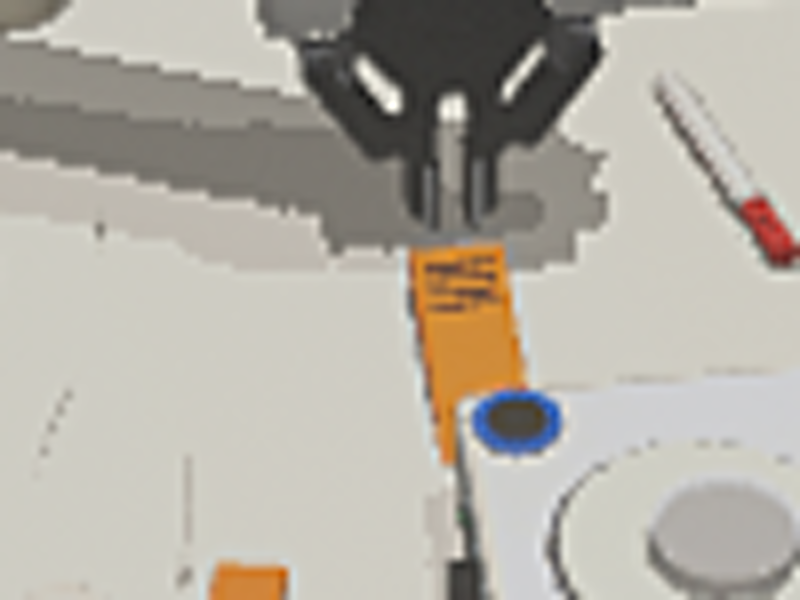

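```bash
python3 -m inch '{"dp":[[0,-0.008,-0.001],[0,-0.016,-0.001],[0,-0.024,-0.001],[0.0003,-0.031,-0.001],[0.0005,-0.038,-0.001],[0.0007,-0.045,-0.001],[0.001,-0.052,-0.001],[0.0012,-0.059,-0.001],[0.0014,-0.066,-0.001],[0.0016,-0.073,-0.001],[0.0018,-0.08,-0.001],[0.0018,-0.08,-0.001]],"rot":[[0,0,0],[0,0,0],[0,0,0],[0,0,0],[0,0,0],[0,0,0],[0,0,0],[0,0,0],[0,0,0],[0,0,0],[0,0,0],[0,0,0]]}'
python3 - <<'E'
from h import *
P=env.get_obs();print(P['eef_pos'],P['joint_pos'][-1])
g=env.grab_frame('top'); crop(g,200,170,350,260,5,'pics/t10.png')
g=env.grab_frame('side'); crop(g,220,180,320,255,8,'pics/s10.png')
E
```

```text
time: 16.73
eef_pos: [0.5767, 0.0618, -0.0321]
orientation: [2.252, -2.19, 0.001]
contact_force: [-0.5, -0.5, 0.0]
finger_gap: 0.138
[ 0.57669575  0.06179151 -0.0320539 ] -2.6252084943305953
```

View pics/t10.png

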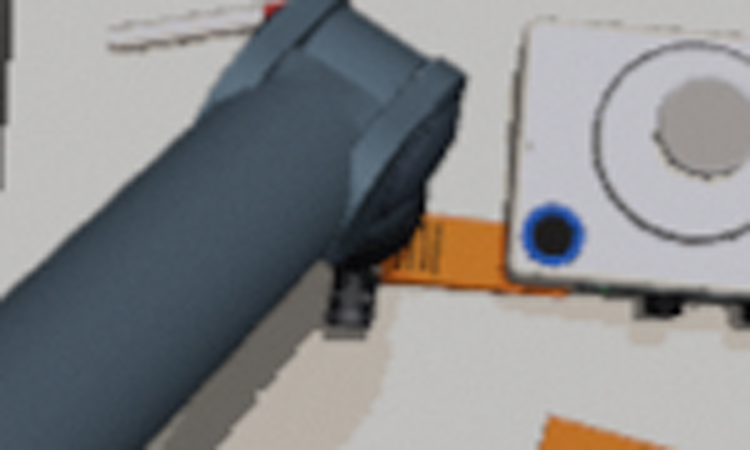

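View pics/s10.png

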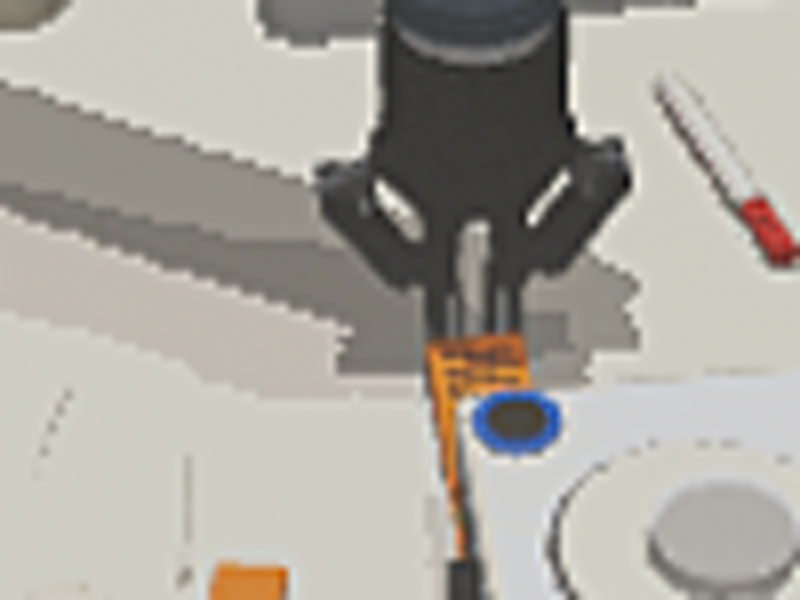

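```bash
python3 -m inch '{"dp":[[0,-0.003,0],[0.0002,-0.006,0],[0.0003,-0.008,0],[0.0003,-0.009,0],[0.0003,-0.009,0]],"rot":[[0,0,0],[0,0,0],[0,0,0],[0,0,0],[0,0,0]]}'
```

```text
time: 17.45
eef_pos: [0.5771, 0.054, -0.0321]
orientation: [2.254, -2.189, 0.0]
contact_force: [1.1, 0.0, -0.6]
finger_gap: 0.143
```

```bash
python3 -m inch '{"dp":[[0,-0.001,0],[0,-0.002,0],[0,-0.002,0]],"rot":[[0,0,0],[0,0,0],[0,0,0]]}'
```

```text
time: 17.82
eef_pos: [0.5771, 0.0519, -0.0321]
orientation: [2.253, -2.189, 0.0]
contact_force: [0.2, 0.3, 0.4]
finger_gap: 0.143
```

```bash
python3 -m inch '{"dp":[[0,-0.001,0],[0,-0.002,0],[0,-0.002,0]],"rot":[[0,0,0],[0,0,0],[0,0,0]]}'
```

```text
time: 18.2
eef_pos: [0.5771, 0.0499, -0.0321]
orientation: [2.253, -2.189, 0.0]
contact_force: [-0.0, 0.6, -0.2]
finger_gap: 0.14
```

```bash
python3 -m inch '{"dp":[[0,-0.001,0],[0,-0.002,0],[0,-0.002,0]],"rot":[[0,0,0],[0,0,0],[0,0,0]]}'
```

```text
time: 18.58
eef_pos: [0.5771, 0.0479, -0.0321]
orientation: [2.253, -2.189, 0.0]
contact_force: [-1.2, 0.6, -0.8]
finger_gap: 0.14
```

```bash
python3 -m inch '{"dp":[[0,-0.0005,0],[0,-0.001,0],[0,-0.001,0]],"rot":[[0,0,0],[0,0,0],[0,0,0]]}'
```

```text
time: 18.95
eef_pos: [0.5771, 0.0475, -0.0321]
orientation: [-2.254, 2.188, 0.0]
contact_force: [0.5, 1.1, 0.7]
finger_gap: 0.138
```

```bash
python3 -m inch '{"dp":[[0,-0.0005,0],[0,-0.001,0],[0,-0.001,0]],"rot":[[0,0,0],[0,0,0],[0,0,0]]}'
```

```text
time: 19.32
eef_pos: [0.5771, 0.047, -0.0321]
orientation: [-2.254, 2.188, 0.001]
contact_force: [-0.0, 2.4, 1.2]
finger_gap: 0.142
```

```bash
python3 -m inch '{"dp":[[0,-0.0005,0],[0,-0.001,0],[0,-0.001,0]],"rot":[[0,0,0],[0,0,0],[0,0,0]]}'
```

```text
time: 19.7
eef_pos: [0.5772, 0.0464, -0.0321]
orientation: [-2.254, 2.187, 0.002]
contact_force: [-0.2, 5.1, 2.1]
finger_gap: 0.136
```

```bash
python3 -m inch '{"dp":[[0,-0.0005,0],[0,-0.0005,0],[0,-0.0005,0]],"rot":[[0,0,0],[0,0,0],[0,0,0]]}'
```

```text
time: 20.08
eef_pos: [0.5772, 0.0462, -0.0321]
orientation: [-2.254, 2.187, 0.002]
contact_force: [-0.5, 5.7, 1.5]
finger_gap: 0.139
```

```bash
python3 - <<'E'
from h import *
a=cv2.imread('pics/top0.png')[:,:,::-1]; b=env.grab_frame('top'); s0=cv2.imread('pics/side0.png')[:,:,::-1]; s=env.grab_frame('side')
for n,p,q,(x0,y0,x1,y1) in(('top',a,b,(322,176,370,234)),('side',s0,s,(292,228,335,280))):
    r=cv2.phaseCorrelate(cv2.cvtColor(p,7)[y0:y1,x0:x1].astype(np.float32),cv2.cvtColor(q,7)[y0:y1,x0:x1].astype(np.float32)); print(n,r)
crop(b,230,180,350,260,6.5,'pics/t11.png'); crop(s,220,180,320,255,8,'pics/s11.png')
E
```

```text
top ((-0.014269700292693699, 0.04443821485715205), 0.9966593934430017)
side ((0.4776495120540645, -0.018604530017086063), 1.000503654636964)
```

View pics/t11.png

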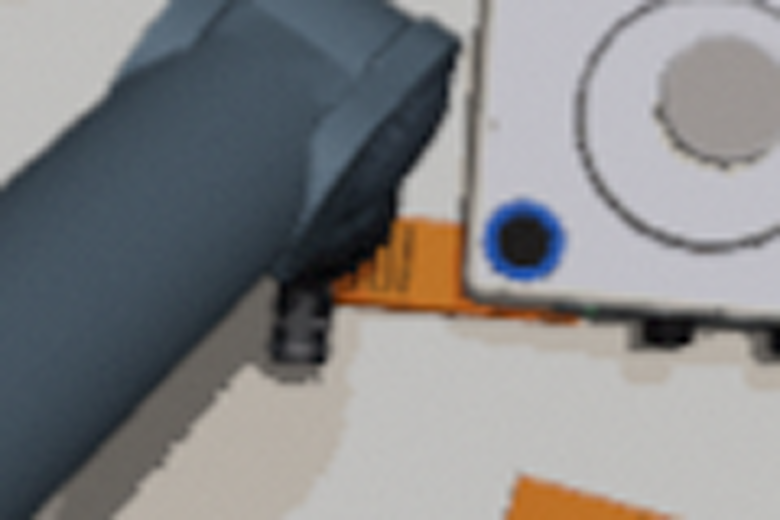

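View pics/s11.png

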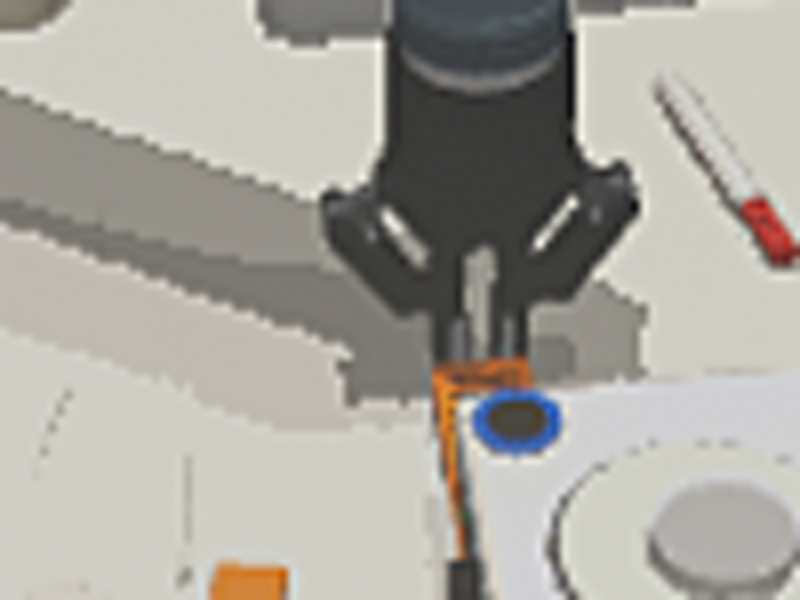

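```bash
python3 -m inch '{"dp":[[0,0.006,0],[0,0.02,0],[0,0.035,0.005],[0,0.035,0.05],[0,0.035,0.1],[0,0.02,0.125],[0.001,-0.01,0.125],[0.003,-0.04,0.125],[0.005,-0.07,0.125],[0.006,-0.09,0.125],[0.006,-0.09,0.125],[0.006,-0.09,0.125]],"rot":[[0,0,0],[0,0,0],[0,0,0],[0,0,0],[0,0,0],[0,0,0],[0,0,0],[0,0,0],[0,0,0],[0,0,0],[0,0,0],[0,0,0]]}' 0
```

```text
time: 21.68
eef_pos: [0.5833, -0.0437, 0.0928]
orientation: [-2.255, 2.187, 0.001]
contact_force: [-0.3, -0.1, -0.3]
finger_gap: 0.005
```

```bash
python3 -m inch '{"dp":[[0,0,-0.02],[0,0,-0.04],[0,0,-0.05],[0,0,-0.055],[0,0,-0.055]],"rot":[[0,0,0],[0,0,0],[0,0,0],[0,0,0],[0,0,0]]}'
python3 - <<'E'
from h import *
P=env.get_obs();print(P['eef_pos'],P['joint_pos'][-1])
b=env.grab_frame('top'); s=env.grab_frame('side')
crop(b,230,180,350,260,6.5,'pics/t12.png'); crop(s,220,180,320,255,8,'pics/s12.png')
E
```

```text
time: 22.3
eef_pos: [0.5829, -0.0456, 0.0375]
orientation: [2.253, -2.189, -0.0]
contact_force: [0.2, 0.7, -0.2]
finger_gap: -0.001
[ 0.58288828 -0.04563845  0.0375159 ] -2.51409543719116
```

View pics/t12.png

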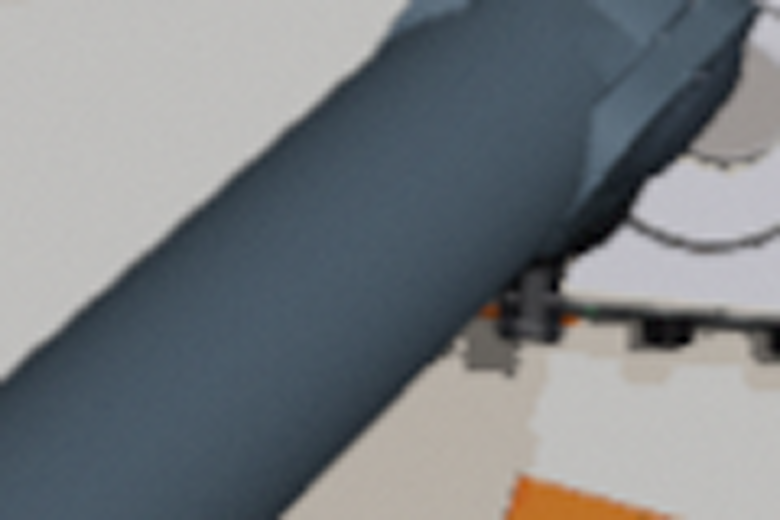

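View pics/s12.png

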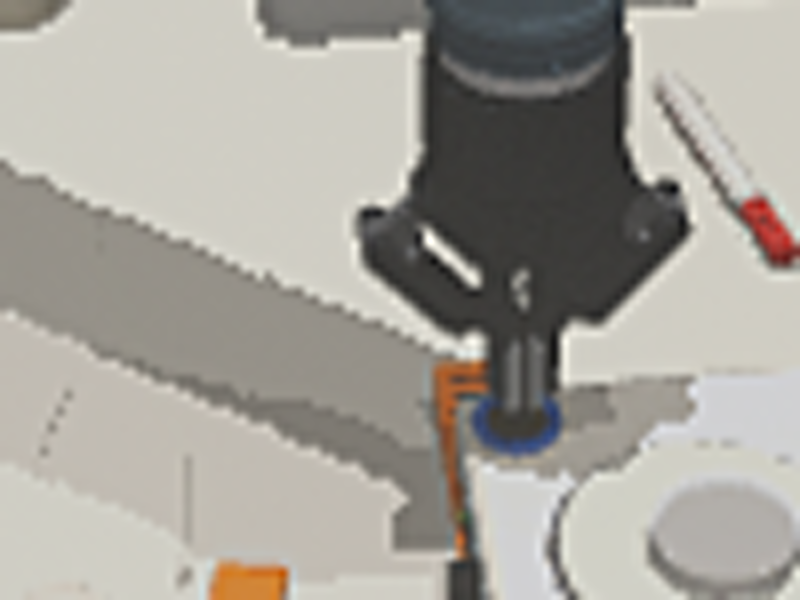

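The side view shows the shut tips centred on the blue pad at about (518,415) in the crop, still just above it. I'll press down gradually.

```bash
python3 -m inch '{"dp":[[0,0,-0.004],[0,0,-0.008],[0,0,-0.010],[0,0,-0.0105],[0,0,-0.0105]],"rot":[[0,0,0],[0,0,0],[0,0,0],[0,0,0],[0,0,0]]}'
```

```text
time: 23.02
eef_pos: [0.5831, -0.0454, 0.0274]
orientation: [2.254, -2.189, 0.0]
contact_force: [0.2, 0.3, 0.3]
finger_gap: -0.0
```

```bash
python3 -m inch '{"dp":[[0,0,-0.0005],[0,0,-0.001],[0,0,-0.001]],"rot":[[0,0,0],[0,0,0],[0,0,0]]}'
```

```text
time: 23.4
eef_pos: [0.583, -0.0454, 0.0264]
orientation: [2.254, -2.189, -0.0]
contact_force: [0.1, 0.4, 0.0]
finger_gap: 0.003
```

```bash
python3 -m inch '{"dp":[[0,0,-0.0005],[0,0,-0.001],[0,0,-0.001]],"rot":[[0,0,0],[0,0,0],[0,0,0]]}'
```

```text
time: 23.78
eef_pos: [0.5832, -0.0454, 0.0258]
orientation: [-2.253, 2.189, 0.0]
contact_force: [-1.2, 0.4, 5.4]
finger_gap: 0.001
```

```bash
python3 -m inch '{"dp":[[0,0,-0.0005],[0,0,-0.0005],[0,0,-0.0005]],"rot":[[0,0,0],[0,0,0],[0,0,0]]}'
```

```text
time: 24.15
eef_pos: [0.5831, -0.0453, 0.0258]
orientation: [-2.253, 2.188, 0.001]
contact_force: [-2.2, 1.1, 7.4]
finger_gap: -0.003
```

```bash
python3 -m inch '{"dp":[[0,0,-0.0002],[0,0,-0.0002],[0,0,-0.0002],[0,0,-0.0002],[0,0,-0.0002],[0,0,-0.0002]],"rot":[[0,0,0],[0,0,0],[0,0,0],[0,0,0],[0,0,0],[0,0,0]]}'; python3 -c "
from station import env
o=env.get_obs();print(o['eef_pos'],o['contact_force'])"
```

```text
time: 24.9
eef_pos: [0.5831, -0.0453, 0.0258]
orientation: [-2.253, 2.188, 0.001]
contact_force: [-4.0, 0.7, 8.8]
finger_gap: -0.001
[ 0.58314565 -0.04527917  0.02575747] [-4.0322406   0.73454633  8.79882254]
```

The pad doesn't sink at 8.8 N. An unshimmed corner would dip 8 mm at 2–4 N. I'll release straight up.

```bash
python3 -m inch '{"dp":[[0,0,0.002],[0,0,0.01],[0,0,0.04],[0,0,0.09],[0,0,0.14],[-0.02,0.03,0.16],[-0.05,0.08,0.16],[-0.08,0.13,0.16],[-0.09,0.18,0.16],[-0.09,0.2,0.16],[-0.09,0.2,0.16]],"rot":[[0,0,0],[0,0,0],[0,0,0],[0,0,0],[0,0,0],[0,0,0],[0,0,0],[0,0,0],[0,0,0],[0,0,0],[0,0,0]]}'
python3 - <<'E'
from h import *
a=cv2.imread('pics/top0.png')[:,:,::-1]; b=env.grab_frame('top'); s0=cv2.imread('pics/side0.png')[:,:,::-1]; s=env.grab_frame('side')
for n,p,q,(x0,y0,x1,y1) in(('top',a,b,(322,176,370,234)),('side',s0,s,(292,228,335,280))):
    r=cv2.phaseCorrelate(cv2.cvtColor(p,7)[y0:y1,x0:x1].astype(np.float32),cv2.cvtColor(q,7)[y0:y1,x0:x1].astype(np.float32)); print(n,r)
cv2.imwrite('pics/t13.png',b[:,:,::-1]); crop(s,220,180,350,290,6,'pics/s13.png')
E
```

```text
time: 26.28
eef_pos: [0.493, 0.1565, 0.1844]
orientation: [2.258, -2.182, 0.003]
contact_force: [0.3, -0.2, -0.4]
finger_gap: 0.002
top ((0.0006750358699747494, 0.01512104491243349), 0.9869985053936641)
side ((0.4883665890437925, -0.008679023518944007), 1.0021165049125138)
```

View pics/t13.png

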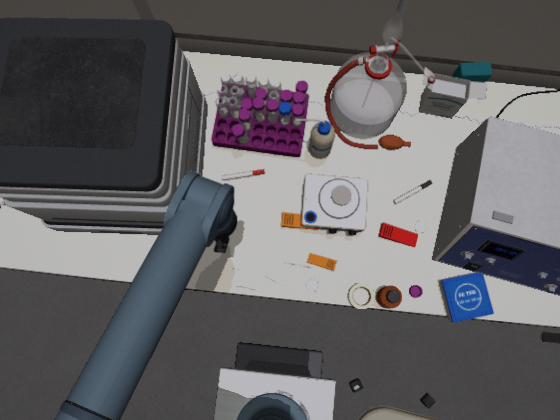

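View pics/s13.png

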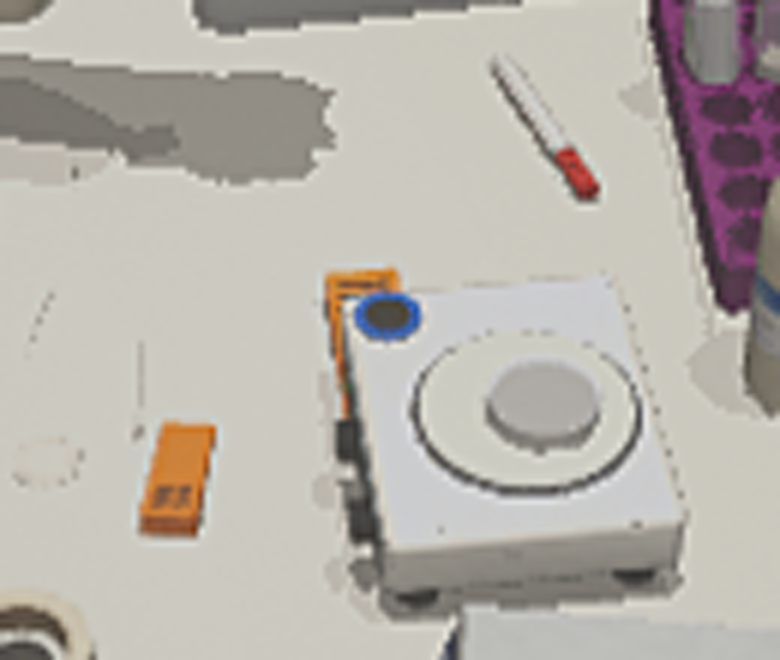

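```bash
python3 - <<'E'
from h import *
s0=cv2.imread('pics/side0.png'); s=env.grab_frame('side')[:,:,::-1]
g=lambda i:cv2.cvtColor(i,6).astype(np.float32)
for n,(x0,y0,x1,y1) in dict(dish=(292,228,335,280),decoy=(238,245,262,275),bottle=(212,156,232,188),marker=(298,185,325,218),rack=(335,160,400,220),right=(280,300,420,400)).items():
    print(n,cv2.phaseCorrelate(g(s0)[y0:y1,x0:x1],g(s)[y0:y1,x0:x1],cv2.createHanningWindow((x1-x0,y1-y0),5)))
cv2.imwrite('pics/s14.png',s)
E
```

```text
dish ((0.5067528538879422, 0.005509064680122577), 0.9999721524646743)
decoy ((-0.028681616054507586, 0.008172987753491512), 0.994172720445527)
bottle ((0.01098033225320627, -0.02868478925892859), 0.9995262203738093)
marker ((0.4626665068786586, 0.026212828500764118), 0.9985039722894935)
rack ((0.06229057923376047, 0.06544752949452359), 0.9765630084055441)
right ((0.011180368788686224, 0.013311127676431056), 0.9956082983811696)
```

View pics/s14.png

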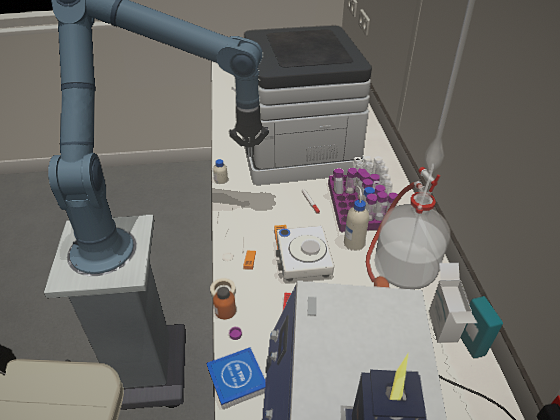

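The 0.5 px shift shows up only in windows of odd width, including around the marker, which was never touched. It comes from the phase-correlation method, so nothing moved. I'm handing in.

```bash
python3 -c "
from station import env
print(env.hand_in()); print(env.get_obs()['time'])"
```

```text
the job is handed in; nothing more can be done
None
the job is handed in; nothing more can be done
```

The wedge is tight under the short foot, the corner no longer rocks, and the job was handed in at about 26.5 s, well under the 64 s limit.

- **Wedge:** I slid the larger orange wedge sideways until it lined up with the short foot. I then pushed its heel in from the stirrer's left, thin end first, until it jammed at about 5.7 N. It stopped where predicted.
- **Press test:** I pressed the blue pad with the shut fingertips up to 8.8 N, along with about 4 N of sideways force along x. The pad did not sink further between 5.4 and 8.8 N. I then let go straight up and moved clear.
- **Last checks:** The final pictures show the wedge still in place. Against the first pictures, the top view shows the stirrer shifted by less than 0.05 px. The decoy wedge and the blue-capped bottle also did not move.

**Disagreements:**
- **Tool height:** The measured TCP height read about 37 mm too low against the camera. I confirmed this by touching the bench with the fingertips, with up to 37 N at the wrist, and corrected for it.
- **Side camera:** Image comparison gave an apparent 0.5 px shift at the stirrer and the marker. It appeared only in comparison windows of odd width, so I took it as an artefact of the method.
- **Not measured:** I checked the tape, brown bottle and wash bottle by eye only.

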